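Set out the gel-colour pots for the icing class

ROBOT

A 7-joint arm with a two-finger parallel gripper is mounted at the origin on the work surface. World frame = base frame: x ahead of the robot, y to its left, z up, the work surface at z = 0. Lengths are in m, angles in degrees, forces in N, time in s.
With the tool pointing down it reaches from about 0.425 to 0.875 m from the base axis. Payload 4.7 kg.
Tool frame: the origin (TCP) lies at the very end of the fingers, on their centre line; the grasp point (between the pads) lies env.grip_point_offset behind it (env.grip_point_offset is the distance from the TCP to the grasp point, in m); z points along the fingers, y is the direction in which the jaws open and shut (so a half turn about z gives the same grasp; the last joint's range is limited). The gripper opens to 87 mm and grips with 3 to 60 N. Pads are 19 mm wide; open, the fingers measure 117 mm over their backs; the gripper's body (75 mm by 190 mm) begins 51 mm behind the grasp point.
Start: joints at [-70.124, 18.392, -4.016, 83.108, 1.295, 78.541, -3.26], TCP at [0.212, 0.614, 0.223] pointing down, gripper open.
Joint ranges: [-163.93, 163.93], [-17.29, 119.83], [-79.2, 71.16], [3.27, 140.29], [-89.18, 269.18], [5.43, 117.66], [-154.24, 154.24]. Speed limits (degrees/s): [147.25, 147.25, 180, 180, 180, 180, 180].

INTERFACE

Orientations are given as [roll, pitch, yaw] about the fixed x, y, z axes, in that order (R = Rz(yaw) Ry(pitch) Rx(roll)).
In Python, from cell import env gives the robot as it stands.
- The arm moves only by the tool send_rows, never from a script. Its argument "plan" is a list of rows, each a list of 7 numbers: the finger opening in mm, from 0 to 87, then the shift along the tool's x, y, z in mm, then the turn, a rotation vector about the tool's x, y, z in rad. A call has 1 to 12 rows; each row shifts and turns the commanded pose from where the row before left it, along the tool's axes as they then stand; what a row does not reach is not made up. A row lasts 1/10 s, in which the tool goes at most 50 mm and 8.59 degrees, less where a joint would pass 70% of its speed; a pose out of reach is approached as far as the arm can. A call is refused whole if a number of a shift passes 50 or a number of a turn 0.15, either way. A call with a gripper value outside its range is refused whole. The fingers move at their own pace and stop on an object; "grip_force" is the grip in N (left out, the last holds). Time passes only in rows, so rows that do not move let the fingers close. It gives the time, the measured TCP pose, the force and the opening at its end, in the units of the state.
- env.get_obs(): the state, without advancing time (a new reading comes with each control period).
- env.read_camera(name): name is "scene" or "top" or "wrist"; returns the picture (384x512x3 uint8, red, green, blue); there is no depth.
- env.get_calibration(name): a dict with "fx", "fy", "cx", "cy" (pixels), "extrinsics" (4x4, takes a point from camera to world coordinates). Camera axes: x right, y down, z forward; pixel columns grow to the right and rows downward; lengths in m; the calibration is good to about 2 mm. A picture is of the moment at which its call begins: read the wrist's pose just before it. get_calibration takes no time and is no camera call; for the wrist camera it gives the pose at the moment of the call.
- env.sign_off(): hands the job in, once; it reports no verdict.
Trained networks look in the newest picture that a camera, given by its name, has taken for a name from the list of things; names that differ only in an ending like _2 or _b are one class to them, and where a whole thing is asked for, a point or a joint stands for the part that bears it (a point fixed in the world has none). Each returns a list of dicts, best first, with "confidence" (0 to 1); they miss things now and then, are a little off and sometimes report something else, mostly with a low value. They report only what shows in the picture. A call takes as long as a camera call.
- env.regions_of(camera, query): "region" (384x512 bool, what is visible of it) and "rect" ([left, top, right, bottom] in pixels, round what is visible of it).
The state is a dict: "time_s": time; "qpos": joint angles; "joint_velocities": joint speeds; "effort": joint torques, N m; "tool_pos": TCP position; "tool_rot": TCP orientation; "force": force on the tool from outside, world axes, zero at the start; "wrist_torque": the same for the moment, N m; "grip_width": finger opening in m.
Only numpy, scipy, OpenCV 4.12 (cv2) and the standard library are available. Lean on these libraries where they do the work, as an engineer would, in place of code of your own. Each camera call takes 0.05 s, during which the arm holds its last target. There are 200 camera calls.

TASK

Get the decorating table ready for the icing class: stand each of the four squat gel-colour pots upright in the round holder of the station tray whose sample biscuit is iced in the colour of that pot's lid. Set the pots down rather than dropping them, don't tip any over, and leave the two tall bottles standing where they are.

Things in the scene. Friction and masses are not known exactly. Their poses are not given: they have to be found in the camera images.
- pot_red_center (a point): Loose squat pot of gel colour, white with a red lid and a thin red band: an upright cylinder 42 mm in diameter, 54 mm high, about 70 g. The point is its centre, 27 mm above its underside; z is up. It can be gripped from above across any diameter; fingertips kept 8 mm or more above its underside clear the holder's rim.
- pot_yellow_center (a point): Loose squat pot of gel colour, white with a yellow lid and a thin yellow band: an upright cylinder 42 mm in diameter, 54 mm high, about 70 g. The point is its centre, 27 mm above its underside; z is up. It can be gripped from above across any diameter; fingertips kept 8 mm or more above its underside clear the holder's rim.
- pot_green_center (a point): Loose squat pot of gel colour, white with a green lid and a thin green band: an upright cylinder 42 mm in diameter, 54 mm high, about 70 g. The point is its centre, 27 mm above its underside; z is up. It can be gripped from above across any diameter; fingertips kept 8 mm or more above its underside clear the holder's rim.
- pot_blue_center (a point): Loose squat pot of gel colour, white with a blue lid and a thin blue band: an upright cylinder 42 mm in diameter, 54 mm high, about 70 g. The point is its centre, 27 mm above its underside; z is up. It can be gripped from above across any diameter; fingertips kept 8 mm or more above its underside clear the holder's rim.
- holder_red (a point): Round white holder on the fixed grey tray whose round biscuit is iced red: a ring 72 mm wide outside, 64 inside. The point is the centre of its floor, 6 mm above the table, 5 mm below the rim; a pot has 11 mm free all round. The tray, 4 mm thick, 90 mm wide, runs along its x axis from 45 mm behind to 135 mm ahead of the point; the biscuit (60 mm wide, 15 mm high) lies 88 mm ahead.
- holder_yellow (a point): Round white holder on the fixed grey tray whose eight-pointed star biscuit is iced yellow: a ring 72 mm wide outside, 64 inside. The point is the centre of its floor, 6 mm above the table, 5 mm below the rim; a pot has 11 mm free all round. The tray, 4 mm thick, 90 mm wide, runs along its x axis from 45 mm behind to 135 mm ahead of the point; the biscuit (60 mm wide, 15 mm high) lies 88 mm ahead.
- holder_green (a point): Round white holder on the fixed grey tray whose flower-shaped biscuit is iced green: a ring 72 mm wide outside, 64 inside. The point is the centre of its floor, 6 mm above the table, 5 mm below the rim; a pot has 11 mm free all round. The tray, 4 mm thick, 90 mm wide, runs along its x axis from 45 mm behind to 135 mm ahead of the point; the biscuit (60 mm wide, 15 mm high) lies 88 mm ahead.
- holder_blue (a point): Round white holder on the fixed grey tray whose square biscuit is iced blue: a ring 72 mm wide outside, 64 inside. The point is the centre of its floor, 6 mm above the table, 5 mm below the rim; a pot has 11 mm free all round. The tray, 4 mm thick, 90 mm wide, runs along its x axis from 45 mm behind to 135 mm ahead of the point; the biscuit (60 mm wide, 15 mm high) lies 88 mm ahead.
- bottle_red_center (a point): Bystander, loose: tall slim clear flavouring bottle with a pale label and a red cap, 30 mm in diameter and 86 mm high, standing among the pots. Not a gel pot; leave it. The point is its centre, 43 mm above its underside.
- bottle_blue_center (a point): Bystander, loose: tall slim clear flavouring bottle with a pale label and a blue cap, 30 mm in diameter and 86 mm high, standing among the pots. Not a gel pot; leave it. The point is its centre, 43 mm above its underside.

How it is judged:
By the outcome, as a careful person would: the job done as asked, in the order asked, and still so for the second after the job is handed in, with the robot touching nothing.
It also fails if it takes over 112 s, if anything falls off the work surface, if the arm or the gripper's body presses on something with over 40 N, if the wrist force passes 120 N, or if a joint passes its speed limit or range.

## Working session

There is one attempt and no reset: what is moved stays moved. The work goes in short steps, Python scripts to look and compute and a tool call to move; the robot and the scene stay as the last step left them, time stands still between calls to the robot, and variables do not carry over. Pictures are saved under pics/ and viewed, about 12 in all and at most 16, crops included, and the job is handed in when it is done.

Besides the shell and the picture viewer there is one more tool, called after "Emit:" by a JSON object that holds its "name" and its "arguments". send_rows: Moves the arm, as the interface text tells. Its arguments: {"type":"object","properties":{"plan":{"type":"array"},"grip_force":{"type":"number"}},"required":["plan"]}

```bash
mkdir -p pics; ls
cat > h.py <<'E'
import numpy as np, cv2
from cell import env
def snap(cam,fn):
    im=env.read_camera(cam); cv2.imwrite('pics/'+fn,im[:,:,::-1]); return im
def ray(cam,uv,z):
    c=env.get_calibration(cam);E=np.array(c['extrinsics'])
    d=E[:3,:3]@np.array([(uv[0]-c['cx'])/c['fx'],(uv[1]-c['cy'])/c['fy'],1]);o=E[:3,3]
    return o+d*(z-o[2])/d[2]
def proj(cam,p):
    c=env.get_calibration(cam);E=np.array(c['extrinsics'])
    q=E[:3,:3].T@(np.array(p)-E[:3,3]);return np.array([c['fx']*q[0]/q[2]+c['cx'],c['fy']*q[1]/q[2]+c['cy']])
E
python3 - <<'E'
from h import *
np.set_printoptions(precision=3,suppress=True)
print(env.get_obs(),env.grip_point_offset)
for c in ['top','scene','wrist']:
    k=env.get_calibration(c);print(c,k['fx'],np.array(k['extrinsics']))
snap('top','top0.png');snap('scene','scene0.png')
T=[f'pot_{c}_center' for c in ['red','yellow','green','blue']]+[f'holder_{c}' for c in ['red','yellow','green','blue']]+['bottle_red_center','bottle_blue_center']
for t in T:
    for r in env.regions_of('top',t)[:3]:
        m=r['region'];ys,xs=np.nonzero(m)
        z=.054 if 'pot' in t else .011 if 'hold' in t else .086
        if len(xs): print(t,round(r['confidence'],2),r['rect'],xs.mean().round(1),ys.mean().round(1),len(xs),ray('top',(xs.mean(),ys.mean()),z))
E
```

```text
pics
{'time_s': 0.0, 'qpos': array([-70.124,  18.436,  -4.016,  83.174,   1.295,  78.54 ,  -3.257]), 'joint_velocities': array([-0.037,  0.103, -0.066, -0.011,  0.003, -0.031,  0.044]), 'effort': array([ -0.001, -49.129,  -0.404, -31.252,  -0.064,   0.044,   0.   ]), 'tool_pos': array([0.212, 0.614, 0.222]), 'tool_rot': array([-179.895,    0.006,  160.936]), 'force': array([-0.133, -0.598,  0.504]), 'wrist_torque': array([0.025, 0.039, 0.023]), 'grip_width': 0.08708740515095346} 0.0187
top 460.5915921181073 [[-0.021 -0.985  0.172  0.318]
 [-1.     0.023  0.01  -0.006]
 [-0.014 -0.172 -0.985  1.123]
 [ 0.     0.     0.     1.   ]]
scene 473.30330234795184 [[ 0.794  0.506 -0.336  0.887]
 [ 0.607 -0.658  0.445 -0.514]
 [ 0.004 -0.558 -0.83   1.023]
 [ 0.     0.     0.     1.   ]]
wrist 341.30716435138623 [[ 0.327  0.911  0.252  0.143]
 [ 0.945 -0.314 -0.089  0.637]
 [-0.002  0.267 -0.964  0.384]
 [ 0.     0.     0.     1.   ]]
pot_red_center 0.56 [226.9, 200.2, 240.4, 218.8] 234.2 208.1 267 [0.461 0.074 0.054]
pot_yellow_center 0.83 [385.1, 246.0, 408.4, 266.2] 397.4 256.3 364 [ 0.341 -0.299  0.054]
pot_green_center 0.58 [282.3, 194.4, 302.9, 216.3] 290.9 204.2 277 [ 0.467 -0.059  0.054]
holder_red 0.95 [387.2, 127.7, 426.5, 200.5] 403.5 163.9 2567 [ 0.567 -0.342  0.011]
holder_yellow 0.66 [106.7, 130.8, 146.8, 206.0] 127.9 168.2 2522 [0.573 0.34  0.011]
holder_yellow 0.26 [385.4, 246.8, 409.2, 265.0] 397.6 255.8 348 [ 0.343 -0.311  0.011]
holder_green 0.9 [290.2, 82.1, 330.0, 153.7] 310.5 117.6 2374 [ 0.692 -0.118  0.011]
holder_blue 0.59 [198.4, 83.0, 249.6, 155.1] 223.4 119.0 2419 [0.694 0.102 0.011]
holder_blue 0.46 [107.1, 132.8, 146.4, 205.3] 127.7 168.1 2503 [0.573 0.34  0.011]
bottle_red_center 0.58 [340.2, 223.0, 357.2, 236.1] 349.4 228.1 198 [ 0.405 -0.187  0.086]
bottle_blue_center 0.7 [135.8, 241.5, 155.0, 255.9] 143.8 248.3 236 [0.37  0.275 0.086]
```

```bash
python3 -c "
import cv2
a=cv2.imread('pics/top0.png')[60:300,80:450];cv2.imwrite('pics/t0.png',cv2.resize(a,None,fx=2.15,fy=2.15,interpolation=cv2.INTER_CUBIC))"
```

```text
(no output)
```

View pics/t0.png

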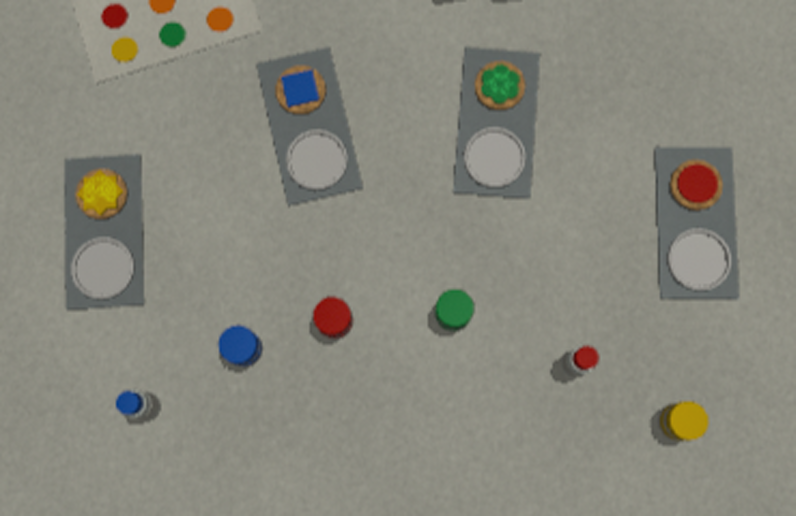

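View pics/scene0.png

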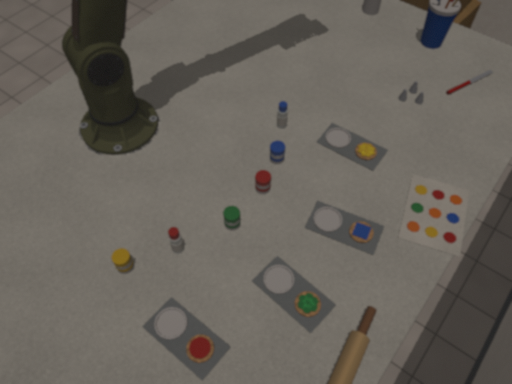

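Top view (crop scale 2.15, offset 80,60): lids blue (239,345), red (332,317), green (455,309) and yellow (688,421). Trays, left to right, are yellow star, blue square, green flower and red round, with the holders at the near end. The detector missed the blue pot and sent one low-confidence yellow hit to a pot, so I'll measure by colour and cross-check.

```bash
cat > m.py <<'E'
from h import *
np.set_printoptions(precision=4,suppress=True)
rng={'red':[(0,8),(172,180)],'yellow':[(20,33)],'green':[(55,85)],'blue':[(100,125)]}
def lids(cam,im,guess,r,z=.052):
    hsv=cv2.cvtColor(im,cv2.COLOR_RGB2HSV);out={}
    for c,p in guess.items():
        m=np.zeros(hsv.shape[:2],np.uint8)
        for a,b in rng[c]: m|=cv2.inRange(hsv,(a,110,60),(b,255,255))
        k=np.zeros_like(m);cv2.circle(k,tuple(int(round(v)) for v in p),r,255,-1);m&=k
        n,l,s,ct=cv2.connectedComponentsWithStats(m)
        if n<2: out[c]=None;continue
        i=1+s[1:,4].argmax();out[c]=(ct[i],s[i,2:],ray(cam,ct[i],z))
    return out
E
python3 - <<'E'
from m import *
top=cv2.imread('pics/top0.png')[:,:,::-1].copy();sc=cv2.imread('pics/scene0.png')[:,:,::-1].copy()
g={'red':(234.4,207.4),'green':(291.6,203.7),'blue':(191.2,220.5),'yellow':(400,255.8)}
gs={'red':(263,178),'green':(232,214),'blue':(277,149),'yellow':(121,258)}
A=lids('top',top,g,14);B=lids('scene',sc,gs,12,.046)
for c in g: print(c,*A[c],'scene',B[c][2] if B[c] else None)
h={'yellow':(127.9,184.2),'blue':(227.4,134),'green':(310.2,133),'red':(405.1,180.5)}
hsv=cv2.cvtColor(top,cv2.COLOR_RGB2HSV)
for c,p in h.items():
    x,y=int(p[0]),int(p[1]);w=hsv[y-20:y+21,x-20:x+21]
    m=((w[...,2]>hsv[y,x,2]-35)&(w[...,1]<40)).astype(np.uint8)
    n,l,s,ct=cv2.connectedComponentsWithStats(m);i=1+s[1:,4].argmax();q=ct[i]+[x-20,y-20]
    print(c,q,s[i],ray('top',q,.009))
E
```

```text
red [234.1556 207.0272] [ 18  19 257] [0.4637 0.0739 0.052 ] scene [0.4632 0.0743 0.046 ]
green [290.9042 203.125 ] [ 17  17 240] [ 0.4698 -0.0594  0.052 ] scene [ 0.4674 -0.0592  0.046 ]
blue [190.5939 220.295 ] [ 19  18 261] [0.4347 0.1761 0.052 ] scene [0.4333 0.1781 0.046 ]
yellow [398.3101 255.4082] [ 23  18 316] [ 0.3431 -0.3018  0.052 ] scene [ 0.3412 -0.3065  0.046 ]
yellow [127.1859 184.1172] [  6   6  29  29 640] [0.5326 0.341  0.009 ]
blue [226.8567 133.6623] [  6   6  29  28 607] [0.6557 0.0936 0.009 ]
green [309.5219 132.6751] [  6   6  28  28 594] [ 0.653  -0.1138  0.009 ]
red [404.7847 180.37  ] [  6   6  29  29 627] [ 0.5258 -0.3424  0.009 ]
```

Two cameras agree to about 3 mm. I'll move over the blue pot and square the tool to yaw 90, so tool x = world +y and tool y = world +x.

Emit:
{"name": "send_rows", "arguments": {"plan": [[87,-32,-31,0,0,0,0],[87,-32,-31,0,0,0,0],[87,-32,-31,0,0,0,0],[87,-32,-31,0,0,0,0],[87,-32,-31,0,0,0,0],[87,-32,-31,0,0,0,0],[87,-32,-31,0,0,0,0],[87,-32,-31,0,0,0,0],[87,-32,-31,0,0,0,0],[87,-32,-31,0,0,0,0],[87,-32,-31,0,0,0,0]], "grip_force": 15}}

```text
time_s: 1.7
tool_pos: [0.4343, 0.1754, 0.223]
tool_rot: [179.9, 0.0, 160.9]
force: [1.1, 1.1, -0.7]
grip_width: 0.0868
```

Emit:
{"name": "send_rows", "arguments": {"plan": [[87,0,0,0,0,0,0.138],[87,0,0,0,0,0,0.138],[87,0,0,0,0,0,0.138],[87,0,0,0,0,0,0.138],[87,0,0,0,0,0,0.138],[87,0,0,10,0,0,0.138],[87,0,0,20,0,0,0.138],[87,0,0,20,0,0,0.138],[87,0,0,20,0,0,0.136],[87,0,0,0,0,0,0],[87,0,0,0,0,0,0]]}}

```text
time_s: 2.8
tool_pos: [0.4337, 0.177, 0.153]
tool_rot: [180.0, -0.0, 90.1]
force: [0.5, 0.5, 0.4]
grip_width: 0.0867
```

Run:
```python
from m import *
im=snap('wrist','w1.png');o=env.get_obs();print(o['time_s'],o['tool_pos'],o['tool_rot'],o['force'])
g={'blue':proj('wrist',(.434,.177,.05)),'red':proj('wrist',(.463,.074,.05))};print(g)
A=lids('wrist',im,g,70)
for c in A:print(c,A[c])
```

```text
2.85 [0.4343 0.1773 0.1536] [179.922   -0.0429  90.0465] [-0.1246 -0.3929  0.4288]
{'blue': array([255.9288, 192.8028]), 'red': array([288.4757, 304.6846])}
blue (array([257.4606, 192.3508]), array([  50,   52, 2058], dtype=int32), array([0.4352, 0.1779, 0.052 ]))
red (array([290.0603, 308.6336]), array([  46,   32, 1310], dtype=int32), array([0.4643, 0.0713, 0.052 ]))
```

View pics/w1.png

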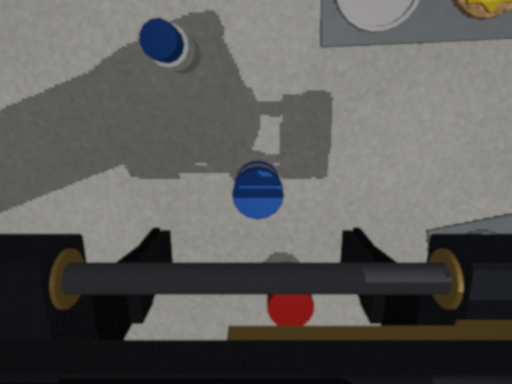

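The wrist view shows the blue lid centred at (257,192), within 1 mm of the estimate, with the red lid at (290,309) and the blue-capped bottle at (165,40). Next I'll descend, grip and lift.

Emit:
{"name": "send_rows", "arguments": {"plan": [[87,0,1,35,0,0,0],[87,0,0,35,0,0,0],[87,0,0,31,0,0,0],[87,0,0,20,0,0,0],[87,0,0,10,0,0,0],[87,0,0,0,0,0,0],[35,0,0,0,0,0,0],[35,0,0,0,0,0,0],[35,0,0,0,0,0,0],[35,0,0,0,0,0,0],[35,0,0,0,0,0,0],[35,0,0,0,0,0,0]], "grip_force": 15}}

```text
time_s: 4.05
tool_pos: [0.4348, 0.1771, 0.0217]
tool_rot: [180.0, -0.0, 89.9]
force: [0.6, -0.2, -0.6]
grip_width: 0.0465
```

Emit:
{"name": "send_rows", "arguments": {"plan": [[35,0,0,0,0,0,0],[35,0,0,0,0,0,0],[35,0,0,0,0,0,0],[35,0,0,-10,0,0,0],[35,0,0,-25,0,0,0],[35,0,0,-30,0,0,0],[35,0,0,-25,0,0,0],[35,0,0,-10,0,0,0],[35,0,0,0,0,0,0]]}}

```text
time_s: 4.95
tool_pos: [0.4356, 0.1776, 0.1231]
tool_rot: [179.8, -0.1, 89.9]
force: [0.2, -0.1, -2.1]
grip_width: 0.0415
```

Emit:
{"name": "send_rows", "arguments": {"plan": [[35,-5,14,0,0,0,0],[35,-10,25,0,0,0,0],[35,-13,34,0,0,0,0],[35,-14,38,0,0,0,0],[35,-14,38,0,0,0,0],[35,-13,34,0,0,0,0],[35,-10,25,0,0,0,0],[35,-5,13,0,0,0,0],[35,0,0,0,0,0,0],[35,0,0,0,0,0,0]]}}

```text
time_s: 5.95
tool_pos: [0.6547, 0.0918, 0.1194]
tool_rot: [-179.8, 0.1, 89.8]
force: [-0.8, 0.1, -1.1]
grip_width: 0.0413
```

Run:
```python
from m import *
im=snap('wrist','w2.png');o=env.get_obs();print(o['time_s'],o['tool_pos'],o['tool_rot'],o['force'],o['grip_width'])
print(proj('wrist',(.6557,.0936,.009)))
```

```text
6.0 [0.6545 0.0926 0.1199] [-179.8456    0.0324   89.903 ] [-0.4099 -0.0621 -0.9339] 0.04136524496471949
[258.2636 188.783 ]
```

View pics/w2.png

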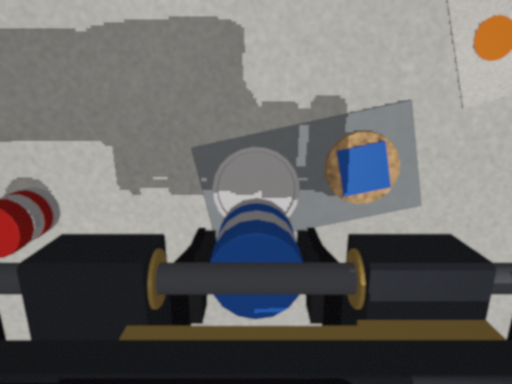

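The pot is held and the blue holder centre shows at about (257,188), as predicted. Lowering.

Emit:
{"name": "send_rows", "arguments": {"plan": [[35,1,1,25,0,0,0],[35,0,0,30,0,0,0],[35,0,0,20,0,0,0],[35,0,0,10,0,0,0],[35,0,0,4,0,0,0],[35,0,0,0,0,0,0],[35,0,0,0,0,0,0]]}}

```text
time_s: 6.7
tool_pos: [0.6574, 0.0939, 0.034]
tool_rot: [179.9, -0.0, 89.9]
force: [0.1, -1.0, -0.8]
grip_width: 0.0412
```

Emit:
{"name": "send_rows", "arguments": {"plan": [[35,0,0,2,0,0,0],[35,0,0,2,0,0,0],[35,0,0,1,0,0,0],[35,0,0,0,0,0,0]]}}

```text
time_s: 7.1
tool_pos: [0.6567, 0.0937, 0.0277]
tool_rot: [180.0, -0.0, 89.9]
force: [-0.4, -0.5, -0.9]
grip_width: 0.0411
```

Emit:
{"name": "send_rows", "arguments": {"plan": [[35,0,0,1,0,0,0],[35,0,0,0,0,0,0]]}}

```text
time_s: 7.3
tool_pos: [0.6567, 0.0936, 0.0277]
tool_rot: [180.0, -0.0, 89.9]
force: [-2.3, 0.3, 5.2]
grip_width: 0.0414
```

Contact with the floor (about 5 N). I'll release, rise and go to red.

Emit:
{"name": "send_rows", "arguments": {"plan": [[50,0,0,0,0,0,0],[60,0,0,0,0,0,0],[70,0,0,0,0,0,0],[87,0,0,-5,0,0,0],[87,0,0,-20,0,0,0],[87,0,0,-40,0,0,0],[87,0,0,-30,0,0,0],[87,-3,-30,0,0,0,0],[87,-5,-45,0,0,0,0],[87,-5,-45,0,0,0,0],[87,-4,-43,0,0,0,0],[87,-3,-30,0,0,0,0]]}}

```text
time_s: 8.5
tool_pos: [0.4608, 0.0737, 0.1215]
tool_rot: [-179.9, -0.0, 89.9]
force: [0.0, 0.2, 0.7]
grip_width: 0.0872
```

Emit:
{"name": "send_rows", "arguments": {"plan": [[87,0,0,0,0,0,0],[87,0,0,0,0,0,0]]}}

```text
time_s: 8.7
tool_pos: [0.4639, 0.0742, 0.1224]
tool_rot: [179.9, -0.1, 89.9]
force: [-0.1, 0.2, 1.6]
grip_width: 0.0868
```

```bash
cat > w.py <<'E'
import sys
from m import *
c,x,y,fn=sys.argv[1],float(sys.argv[2]),float(sys.argv[3]),sys.argv[4]
im=snap('wrist',fn);o=env.get_obs();print(o['time_s'],o['tool_pos'],o['tool_rot'],o['force'],o['grip_width'])
g=proj('wrist',(x,y,.05));print(g,lids('wrist',im,{c:g},60)[c])
E
python3 w.py red .4635 .0738 w3.png
```

```text
8.75 [0.4646 0.0742 0.1223] [179.8756  -0.0454  89.8804] [0.2302 0.5872 0.1159] 0.08721516921507139
[254.7629 204.2275] (array([256.1142, 203.9618]), array([  56,   59, 2592], dtype=int32), array([0.4645, 0.0746, 0.052 ]))
```

View pics/w3.png

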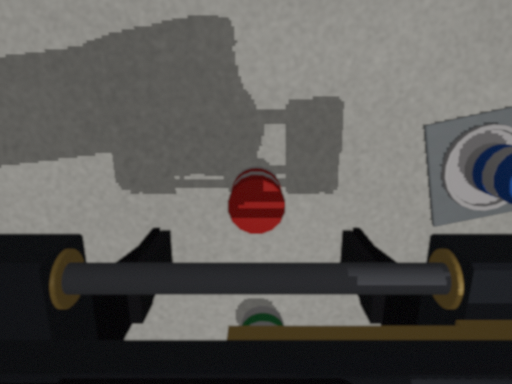

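The red lid is centred at (256,204), and the blue pot stands upright in its ring at right. Descend, grip and carry red.

Emit:
{"name": "send_rows", "arguments": {"plan": [[87,0,0,30,0,0,0],[87,0,0,30,0,0,0],[87,0,0,25,0,0,0],[87,0,0,12,0,0,0],[87,0,0,3,0,0,0],[35,0,0,0,0,0,0],[35,0,0,0,0,0,0],[35,0,0,0,0,0,0],[35,0,0,0,0,0,0],[35,0,0,0,0,0,0],[35,0,0,0,0,0,0],[35,0,0,0,0,0,0]]}}

```text
time_s: 9.95
tool_pos: [0.4636, 0.0741, 0.0218]
tool_rot: [180.0, -0.0, 89.9]
force: [-0.3, -0.2, 1.5]
grip_width: 0.0411
```

Emit:
{"name": "send_rows", "arguments": {"plan": [[35,0,0,0,0,0,0],[35,0,0,0,0,0,0],[35,0,0,0,0,0,0],[35,0,0,-10,0,0,0],[35,0,0,-25,0,0,0],[35,0,0,-30,0,0,0],[35,0,0,-25,0,0,0],[35,0,0,-10,0,0,0],[35,0,0,0,0,0,0]]}}

```text
time_s: 10.85
tool_pos: [0.4645, 0.0743, 0.123]
tool_rot: [179.8, -0.1, 89.9]
force: [-0.1, -0.5, -1.1]
grip_width: 0.0412
```

Emit:
{"name": "send_rows", "arguments": {"plan": [[35,-20,3,0,0,0,0],[35,-35,5,0,0,0,0],[35,-45,7,0,0,0,0],[35,-48,7,0,0,0,0],[35,-48,7,0,0,0,0],[35,-48,7,0,0,0,0],[35,-48,7,0,0,0,0],[35,-45,6,0,0,0,0],[35,-35,5,0,0,0,0],[35,-25,4,0,0,0,0],[35,-19,3,0,0,0,0],[35,0,0,0,0,0,0]]}}

```text
time_s: 12.05
tool_pos: [0.5216, -0.3453, 0.1195]
tool_rot: [-179.8, 0.1, 89.6]
force: [-0.2, 0.1, -0.8]
grip_width: 0.0413
```

Emit:
{"name": "send_rows", "arguments": {"plan": [[35,0,0,0,0,0,0],[35,0,0,0,0,0,0]]}}

```text
time_s: 12.25
tool_pos: [0.5235, -0.3403, 0.1205]
tool_rot: [-179.9, -0.1, 90.0]
force: [0.2, 0.1, -0.3]
grip_width: 0.0412
```

Run:
```python
from m import *
im=snap('wrist','w4.png');o=env.get_obs();print(o['time_s'],o['tool_pos'],o['tool_rot'],o['force'],o['grip_width'])
print(proj('wrist',(.5258,-.3424,.009)))
```

```text
12.3 [ 0.5237 -0.3402  0.1208] [-179.9558   -0.0909   89.99  ] [-0.1802 -0.3523 -0.579 ] 0.041397062542153154
[258.9446 192.4131]
```

View pics/w4.png

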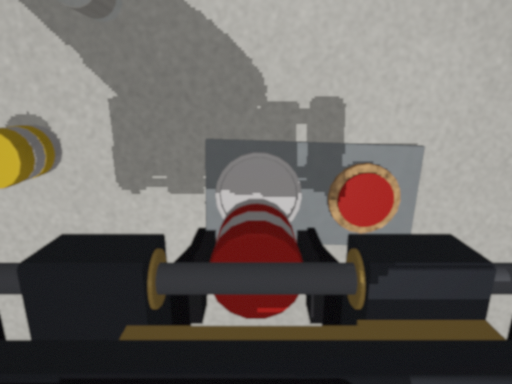

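The red holder ring is centred at about (258,194), as predicted. I'll shift about 2 mm and lower.

Emit:
{"name": "send_rows", "arguments": {"plan": [[35,-2,2,25,0,0,0],[35,0,0,30,0,0,0],[35,0,0,20,0,0,0],[35,0,0,10,0,0,0],[35,0,0,4,0,0,0],[35,0,0,1,0,0,0],[35,0,0,0,0,0,0],[35,0,0,0,0,0,0]]}}

```text
time_s: 13.1
tool_pos: [0.5264, -0.3445, 0.0327]
tool_rot: [179.9, 0.0, 89.9]
force: [0.4, 0.1, -0.1]
grip_width: 0.0411
```

Emit:
{"name": "send_rows", "arguments": {"plan": [[35,0,0,1,0,0,0],[35,0,0,0,0,0,0]]}}

```text
time_s: 13.3
tool_pos: [0.5258, -0.3442, 0.0309]
tool_rot: [180.0, 0.0, 89.9]
force: [-0.1, 0.4, -1.3]
grip_width: 0.0411
```

Emit:
{"name": "send_rows", "arguments": {"plan": [[35,0,0,1.5,0,0,0],[35,0,0,0,0,0,0]]}}

```text
time_s: 13.5
tool_pos: [0.5255, -0.344, 0.0289]
tool_rot: [-180.0, -0.0, 89.9]
force: [-0.4, 0.5, -1.7]
grip_width: 0.0412
```

Emit:
{"name": "send_rows", "arguments": {"plan": [[35,0,0,1,0,0,0],[35,0,0,0,0,0,0]]}}

```text
time_s: 13.7
tool_pos: [0.5256, -0.3441, 0.0279]
tool_rot: [-180.0, -0.0, 89.9]
force: [0.4, -0.0, 0.0]
grip_width: 0.0414
```

Emit:
{"name": "send_rows", "arguments": {"plan": [[50,0,0,0,0,0,0],[60,0,0,0,0,0,0],[70,0,0,0,0,0,0],[87,0,0,-5,0,0,0],[87,0,0,-20,0,0,0],[87,0,0,-40,0,0,0],[87,0,0,-30,0,0,0],[87,6,-28,0,0,0,0],[87,9,-43,0,0,0,0],[87,10,-45,0,0,0,0],[87,9,-40,0,0,0,0],[87,6,-28,0,0,0,0]]}}

```text
time_s: 14.9
tool_pos: [0.339, -0.3032, 0.1228]
tool_rot: [180.0, -0.1, 89.8]
force: [0.4, 0.5, 0.2]
grip_width: 0.0872
```

Emit:
{"name": "send_rows", "arguments": {"plan": [[87,0,0,0,0,0,0],[87,0,0,0,0,0,0],[87,0,0,0,0,0,0]]}}

```text
time_s: 15.2
tool_pos: [0.3429, -0.3041, 0.1236]
tool_rot: [179.9, 0.0, 89.9]
force: [-0.3, 0.3, 0.0]
grip_width: 0.0869
```

```bash
python3 w.py yellow .342 -.304 w5.png
```

```text
15.25 [ 0.3428 -0.3041  0.1234] [179.9735   0.0606  89.9209] [ 0.1424 -0.1259 -0.1211] 0.08679103938783105
[255.3003 202.9188] (array([255.0862, 204.3146]), array([  55,   66, 2727], dtype=int32), array([ 0.3418, -0.3044,  0.052 ]))
```

View pics/w5.png

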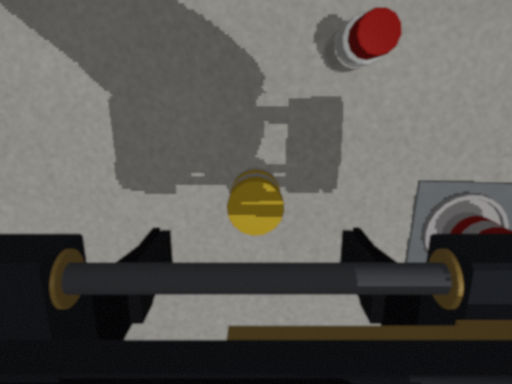

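The yellow lid is centred at (255,204), the red pot sits in its ring at right, and the red bottle at (375,35) is clear. Grip yellow and carry it out to x≈0.53, then across, to stay inside reach and avoid the bottle.

Emit:
{"name": "send_rows", "arguments": {"plan": [[87,0,-1,30,0,0,0],[87,0,0,30,0,0,0],[87,0,0,25,0,0,0],[87,0,0,12,0,0,0],[87,0,0,4,0,0,0],[35,0,0,0,0,0,0],[35,0,0,0,0,0,0],[35,0,0,0,0,0,0],[35,0,0,0,0,0,0],[35,0,0,0,0,0,0],[35,0,0,0,0,0,0],[35,0,0,0,0,0,0]]}}

```text
time_s: 16.45
tool_pos: [0.341, -0.3038, 0.0223]
tool_rot: [180.0, 0.0, 89.9]
force: [0.2, 0.1, 0.5]
grip_width: 0.0411
```

Emit:
{"name": "send_rows", "arguments": {"plan": [[35,0,0,0,0,0,0],[35,0,0,0,0,0,0],[35,0,0,0,0,0,0],[35,0,0,-10,0,0,0],[35,0,0,-25,0,0,0],[35,0,0,-30,0,0,0],[35,0,0,-25,0,0,0],[35,0,0,-10,0,0,0],[35,0,0,0,0,0,0]]}}

```text
time_s: 17.35
tool_pos: [0.3415, -0.3042, 0.1232]
tool_rot: [179.8, 0.0, 89.9]
force: [0.3, 0.4, -0.6]
grip_width: 0.0415
```

Emit:
{"name": "send_rows", "arguments": {"plan": [[35,0,20,0,0,0,0],[35,0,36,0,0,0,0],[35,0,42,0,0,0,0],[35,0,42,0,0,0,0],[35,10,30,0,0,0,0],[35,30,20,0,0,0,0],[35,45,0,0,0,0,0],[35,45,0,0,0,0,0],[35,45,0,0,0,0,0],[35,45,0,0,0,0,0],[35,45,0,0,0,0,0],[35,45,0,0,0,0,0]]}}

```text
time_s: 18.55
tool_pos: [0.5298, 0.0075, 0.1202]
tool_rot: [-179.8, 0.0, 89.9]
force: [0.7, 0.0, 0.1]
grip_width: 0.0409
```

Emit:
{"name": "send_rows", "arguments": {"plan": [[35,45,0,0,0,0,0],[35,45,0,0,0,0,0],[35,45,0,0,0,0,0],[35,45,0,0,0,0,0],[35,45,0,0,0,0,0],[35,45,0,0,0,0,0],[35,35,0,0,0,0,0],[35,20,0,0,0,0,0],[35,10,0,0,0,0,0],[35,0,0,0,0,0,0],[35,0,0,0,0,0,0],[35,0,0,0,0,0,0]]}}

```text
time_s: 19.75
tool_pos: [0.5329, 0.3382, 0.1222]
tool_rot: [180.0, 0.1, 89.7]
force: [0.8, -0.1, -1.1]
grip_width: 0.0409
```

Run:
```python
from m import *
im=snap('wrist','w6.png');o=env.get_obs();print(o['time_s'],o['tool_pos'],o['tool_rot'],o['force'],o['grip_width'])
print(proj('wrist',(.5326,.341,.009)))
```

```text
19.8 [0.5328 0.3386 0.1223] [179.9801   0.0236  89.71  ] [-0.3203 -0.3228 -0.8276] 0.04154580460742002
[256.0983 186.4583]
```

View pics/w6.png

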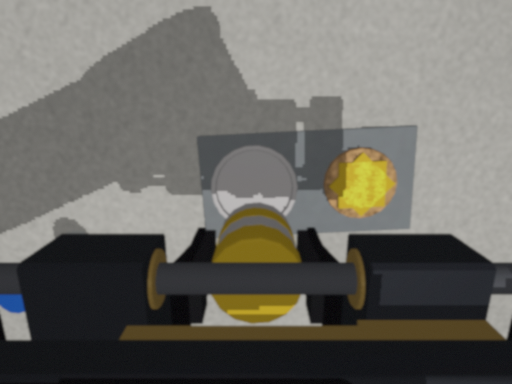

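The yellow holder ring is centred at about (255,187), matching the prediction. Shift 2 mm and lower.

Emit:
{"name": "send_rows", "arguments": {"plan": [[35,2,0,25,0,0,0],[35,0,0,30,0,0,0],[35,0,0,20,0,0,0],[35,0,0,10,0,0,0],[35,0,0,5,0,0,0],[35,0,0,2,0,0,0],[35,0,0,0,0,0,0],[35,0,0,0,0,0,0]]}}

```text
time_s: 20.6
tool_pos: [0.5327, 0.3433, 0.0312]
tool_rot: [179.9, -0.1, 89.9]
force: [-0.7, 0.6, -0.8]
grip_width: 0.0411
```

Emit:
{"name": "send_rows", "arguments": {"plan": [[35,0,0,1,0,0,0],[35,0,0,0,0,0,0]]}}

```text
time_s: 20.8
tool_pos: [0.5322, 0.3431, 0.0295]
tool_rot: [180.0, -0.0, 89.9]
force: [-0.3, -0.4, -0.8]
grip_width: 0.0414
```

Emit:
{"name": "send_rows", "arguments": {"plan": [[35,0,0,1,0,0,0],[35,0,0,0,0,0,0]]}}

```text
time_s: 21.0
tool_pos: [0.5322, 0.3431, 0.0283]
tool_rot: [180.0, -0.0, 89.9]
force: [1.2, -0.2, 0.5]
grip_width: 0.041
```

Emit:
{"name": "send_rows", "arguments": {"plan": [[50,0,0,0,0,0,0],[60,0,0,0,0,0,0],[70,0,0,0,0,0,0],[87,0,0,-5,0,0,0],[87,0,0,-20,0,0,0],[87,0,0,-40,0,0,0],[87,0,0,-30,0,0,0],[87,-20,-3,0,0,0,0],[87,-42,-7,0,0,0,0],[87,-45,-7,0,0,0,0],[87,-45,-7,0,0,0,0],[87,-45,-7,0,0,0,0]]}}

```text
time_s: 22.2
tool_pos: [0.5003, 0.1443, 0.1236]
tool_rot: [180.0, -0.0, 89.9]
force: [0.9, -0.3, 0.5]
grip_width: 0.0871
```

Emit:
{"name": "send_rows", "arguments": {"plan": [[87,-45,-7,0,0,0,0],[87,-45,-7,0,0,0,0],[87,-45,-7,0,0,0,0],[87,-40,-6,0,0,0,0],[87,-30,-5,0,0,0,0],[87,0,0,0,0,0,0],[87,0,0,0,0,0,0],[87,0,0,0,0,0,0]]}}

```text
time_s: 23.0
tool_pos: [0.4685, -0.0578, 0.1233]
tool_rot: [180.0, -0.0, 90.0]
force: [-0.2, 0.3, 0.1]
grip_width: 0.0872
```

```bash
python3 w.py green .469 -.0593 w7.png
```

```text
23.05 [ 0.4685 -0.0577  0.1232] [179.9904  -0.0216  90.0057] [-0.1267  1.3881 -0.3629] 0.087367949329125
[257.1623 205.4632] (array([257.6612, 208.3697]), array([  55,   54, 2329], dtype=int32), array([ 0.4694, -0.0609,  0.052 ]))
```

View pics/w7.png

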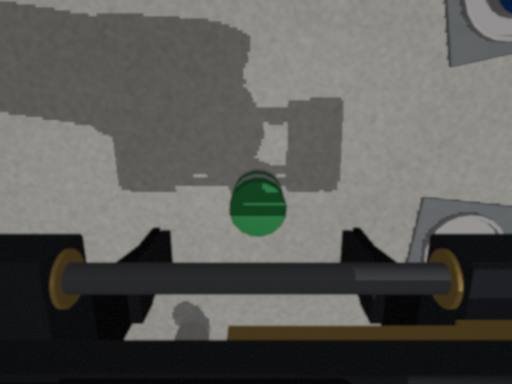

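The green lid is centred at (258,208), about 2 mm off. Correct, grip, lift and carry.

Emit:
{"name": "send_rows", "arguments": {"plan": [[87,-2,1,30,0,0,0],[87,0,0,30,0,0,0],[87,0,0,25,0,0,0],[87,0,0,12,0,0,0],[87,0,0,4,0,0,0],[35,0,0,0,0,0,0],[35,0,0,0,0,0,0],[35,0,0,0,0,0,0],[35,0,0,0,0,0,0],[35,0,0,0,0,0,0],[35,0,0,0,0,0,0],[35,0,0,0,0,0,0]]}}

```text
time_s: 24.25
tool_pos: [0.4693, -0.061, 0.0222]
tool_rot: [180.0, -0.0, 89.9]
force: [-0.1, -0.5, 0.6]
grip_width: 0.0414
```

Emit:
{"name": "send_rows", "arguments": {"plan": [[35,0,0,0,0,0,0],[35,0,0,0,0,0,0],[35,0,0,0,0,0,0],[35,0,0,-10,0,0,0],[35,0,0,-25,0,0,0],[35,0,0,-30,0,0,0],[35,0,0,-25,0,0,0],[35,0,0,-10,0,0,0],[35,0,0,0,0,0,0]]}}

```text
time_s: 25.15
tool_pos: [0.4702, -0.0609, 0.1234]
tool_rot: [179.8, -0.1, 89.9]
force: [-0.1, 0.4, -1.2]
grip_width: 0.0413
```

Emit:
{"name": "send_rows", "arguments": {"plan": [[35,-4,14,0,0,0,0],[35,-7,24,0,0,0,0],[35,-9,32,0,0,0,0],[35,-10,36,0,0,0,0],[35,-10,34,0,0,0,0],[35,-8,26,0,0,0,0],[35,-6,18,0,0,0,0],[35,0,0,0,0,0,0],[35,0,0,0,0,0,0],[35,0,0,0,0,0,0]]}}

```text
time_s: 26.15
tool_pos: [0.6517, -0.115, 0.121]
tool_rot: [-179.9, -0.0, 89.9]
force: [-0.4, -0.9, -0.0]
grip_width: 0.0413
```

Run:
```python
from m import *
im=snap('wrist','w8.png');o=env.get_obs();print(o['time_s'],o['tool_pos'],o['tool_rot'],o['force'],o['grip_width'])
print(proj('wrist',(.653,-.1138,.009)))
```

```text
26.2 [ 0.6519 -0.1149  0.1215] [-179.9214   -0.0489   89.8869] [ 0.2092  0.0617 -1.6896] 0.04180147389769406
[257.8693 188.3616]
```

View pics/w8.png

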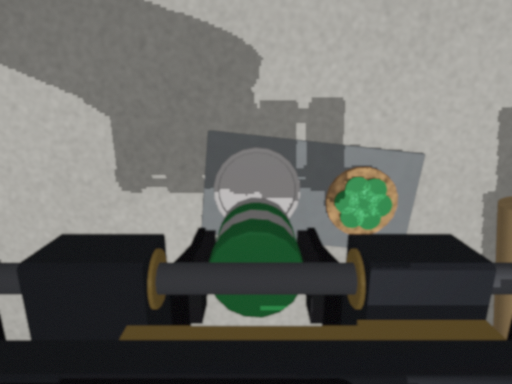

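The green holder ring is at about (257,190), as expected. Lowering.

Emit:
{"name": "send_rows", "arguments": {"plan": [[35,1,1,25,0,0,0],[35,0,0,30,0,0,0],[35,0,0,20,0,0,0],[35,0,0,10,0,0,0],[35,0,0,5,0,0,0],[35,0,0,1,0,0,0],[35,0,0,0,0,0,0],[35,0,0,0,0,0,0]]}}

```text
time_s: 27.0
tool_pos: [0.6549, -0.1145, 0.0323]
tool_rot: [179.9, 0.0, 89.9]
force: [-0.8, 0.4, -0.9]
grip_width: 0.0413
```

Emit:
{"name": "send_rows", "arguments": {"plan": [[35,0,0,1,0,0,0],[35,0,0,0,0,0,0]]}}

```text
time_s: 27.2
tool_pos: [0.6544, -0.1144, 0.0304]
tool_rot: [180.0, -0.0, 89.9]
force: [0.4, -0.1, -1.4]
grip_width: 0.0414
```

Emit:
{"name": "send_rows", "arguments": {"plan": [[35,0,0,1,0,0,0],[35,0,0,0,0,0,0]]}}

```text
time_s: 27.4
tool_pos: [0.654, -0.1143, 0.029]
tool_rot: [-180.0, -0.0, 89.9]
force: [0.3, -1.3, -1.3]
grip_width: 0.0411
```

Emit:
{"name": "send_rows", "arguments": {"plan": [[35,0,0,1,0,0,0],[35,0,0,0,0,0,0]]}}

```text
time_s: 27.6
tool_pos: [0.6542, -0.1144, 0.0283]
tool_rot: [180.0, -0.0, 89.9]
force: [-0.9, 0.6, 1.1]
grip_width: 0.041
```

Emit:
{"name": "send_rows", "arguments": {"plan": [[50,0,0,0,0,0,0],[60,0,0,0,0,0,0],[70,0,0,0,0,0,0],[87,0,0,-5,0,0,0],[87,0,0,-20,0,0,0],[87,0,0,-40,0,0,0],[87,0,0,-40,0,0,0],[87,0,0,-40,0,0,0],[87,0,0,-30,0,0,0]]}}

```text
time_s: 28.5
tool_pos: [0.6547, -0.1148, 0.2065]
tool_rot: [179.8, 0.0, 89.9]
force: [0.4, 0.0, 0.0]
grip_width: 0.0865
```

Emit:
{"name": "send_rows", "arguments": {"plan": [[87,30,-15,0,0,0,0],[87,45,-20,0,0,0,0],[87,45,-20,0,0,0,0],[87,45,-20,0,0,0,0],[87,45,-20,0,0,0,0],[87,45,-20,0,0,0,0],[87,45,-20,0,0,0,0],[87,45,-20,0,0,0,0],[87,45,-20,0,0,0,0],[87,45,-20,0,0,0,0],[87,45,-20,0,0,0,0],[87,45,-20,0,0,0,0]]}}

```text
time_s: 29.7
tool_pos: [0.4193, 0.4127, 0.2038]
tool_rot: [180.0, -0.1, 89.9]
force: [-0.2, 0.9, 0.8]
grip_width: 0.087
```

Emit:
{"name": "send_rows", "arguments": {"plan": [[87,45,-20,0,0,0,0],[87,45,-20,0,0,0,0],[87,30,-10,0,0,0,0],[87,0,0,0,0,0,0],[87,0,0,0,0,0,0],[87,0,0,0,0,0,0],[87,0,0,0,0,0,0]]}}

```text
time_s: 30.4
tool_pos: [0.3719, 0.5296, 0.2036]
tool_rot: [180.0, -0.0, 89.7]
force: [0.2, -0.3, 0.8]
grip_width: 0.0871
```

Run:
```python
from m import *
top=snap('top','top1.png');snap('scene','scene1.png');o=env.get_obs();print(o['time_s'],o['tool_pos'],o['joint_velocities'])
H={'yellow':(.5326,.341),'blue':(.6557,.0936),'green':(.653,-.1138),'red':(.5258,-.3424)}
A=lids('top',top,{c:proj('top',(*p,.058)) for c,p in H.items()},12,.058)
for c in H:print(c,A[c], A[c] and A[c][2][:2]-H[c])
for b in ['red','blue']:
    for r in env.regions_of('top',f'bottle_{b}_center')[:1]: print(b,r['confidence'],r['rect'])
a=top[60:300,60:450,::-1];b=cv2.imread('pics/scene1.png')
cv2.imwrite('pics/t1.png',cv2.resize(a,None,fx=2,fy=2,interpolation=cv2.INTER_CUBIC))
```

```text
30.5 [0.3714 0.5301 0.2035] [-0.203   0.1539 -0.5118 -0.1068 -0.0977 -0.0493 -0.0034]
yellow (array([121.8571, 180.6714]), array([ 21,  20, 280], dtype=int32), array([0.5318, 0.3386, 0.058 ])) [-0.0008 -0.0024]
blue (array([224.8678, 127.5289]), array([ 17,  18, 242], dtype=int32), array([0.6562, 0.0938, 0.058 ])) [0.0005 0.0002]
green (array([310.9685, 126.045 ]), array([ 17,  17, 222], dtype=int32), array([ 0.6547, -0.1131,  0.058 ])) [0.0017 0.0007]
red (array([410.4396, 176.5824]), array([ 20,  19, 273], dtype=int32), array([ 0.5254, -0.3415,  0.058 ])) [-0.0004  0.0009]
red 0.64 [342.6, 223.6, 358.7, 234.4]
blue 0.78 [133.8, 238.9, 156.5, 255.1]
```

View pics/t1.png

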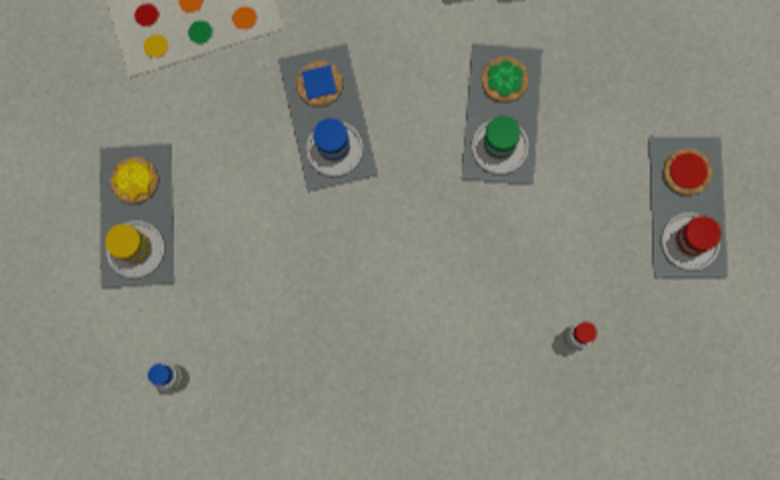

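View pics/scene1.png

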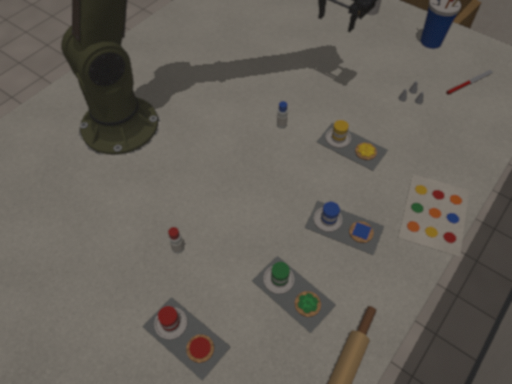

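Both views show all four pots upright in their matching holders, measured within 3 mm of centre. Both bottles are standing where they were, and the arm is clear and still.

```bash
python3 -c "
from cell import env
print(env.sign_off())"
```

```text
the job is handed in; nothing more can be done
None
```

All four gel pots (blue, red, yellow, green) are standing upright in the holder whose biscuit matches their lid. Each was lowered until light contact with the holder floor and then released. I handed the job in at about 30.5 s.

**Final check:** In the last top view, every lid was within 3 mm of its holder centre, and the scene view also shows all four pots upright. Both bottles are standing, and their positions in the picture moved by no more than about 2 to 3 pixels, which is within the detector's noise. The arm was clear, with the gripper open.

**Checks that disagreed:** At the start the detector did not find the blue pot and gave two weak wrong holder matches. I used colour measurements instead. These agreed between the two fixed cameras to about 5 mm at worst (yellow), and the wrist camera then came within about 3 mm of the estimates. The blue pot touched down with about 5 N and the others with about 1 N or less, all well under the limits.

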